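# Touch-test a drying tile and stop the timer

## Robot

A 6-joint arm with a two-finger parallel gripper is mounted at the origin on the work surface. World frame = base frame: x ahead of the robot, y to its left, z up, the work surface at z = 0. Lengths are in mm, angles in rad, forces in N, time in s.
With the tool pointing down it reaches from about 400 to 825 mm from the base axis. Payload 7 kg.
Tool frame: the origin (TCP) lies between the finger pads, 19 mm behind the fingertips; this is the grasp point; z points along the fingers, y is the line along which they close (so a half turn about z gives the same grasp; the last joint's range is limited). The gripper opens to 85 mm and grips with 20 to 120 N. Pads are 22 mm wide; open, the fingers measure 114 mm over their backs; the gripper's body (76 mm by 85 mm) begins 54 mm behind the grasp point. The pads swing forward as they close: fully open they stand 13 mm farther back than shut.
Start: joints at [0.288, 0.359, 0.012, 0, -1.224, -0.288], TCP at [674.978, -0.019, 250.002] pointing down, gripper open.
Joint ranges: [-3.07, 3.07], [-1.43, 2.12], [-1.02, 1.25], [-3.03, 1.67], [-3.05, -0], [-3.03, 3.03]. Speed limits (rad/s): [2.39, 2.39, 3.01, 3.14, 3.14, 3.14].

## Interface

Orientations are given as [roll, pitch, yaw] about the fixed x, y, z axes, in that order (R = Rz(yaw) Ry(pitch) Rx(roll)).
In Python, from workcell import ctrl, jaws, solve_ik, vision, ticket, spotter, get_clock, get_joints, get_dq, get_effort, get_tcp_pos, get_tool_rot, get_wrist_force, get_torque, get_width, get_gripper_force gives the robot as it stands. Calls block until the motion is done:
- ctrl.reach(position, orientation): joint-space move of the TCP to a pose.
- ctrl.servo_line(position, orientation=None, velocity=150): straight line of the TCP; orientation=None keeps the orientation; velocity is the mean speed in mm/s.
- ctrl.move_joints(angles): joint-space move.
- jaws.gripper_to(opening, strength=None): finger opening in mm; strength is the grip in N (None keeps the last); returns when the fingers have stopped.
- ctrl.hold(seconds).
- solve_ik(position, orientation): joint angles nearest the present ones, or None.
- vision.read_camera(name): name is "scene" or "side" or "wrist"; returns the picture (420x560x3 uint8, red, green, blue); there is no depth.
- vision.camera_info(name): a dict with "mtx" (3x3 intrinsics, pixels), "cam_to_world" (4x4, takes a point from camera to world coordinates). Camera axes: x right, y down, z forward; pixel columns grow to the right and rows downward; lengths in mm; the calibration is good to about 2 mm. A picture is of the moment at which its call begins: read the wrist's pose just before it. camera_info takes no time and is no camera call; for the wrist camera it gives the pose at the moment of the call.
A pose or a line that the arm cannot do raises ctrl.MotionError and nothing moves.
- ticket.finish_job(): hands the job in; it is judged then, once.
Trained networks look in the newest picture that a camera, given by its name, has taken for a name from the list of things; names that differ only in an ending like _2 or _b are one class to them, and where a whole thing is asked for, a point or a joint stands for the part that bears it (a point fixed in the world has none). Each returns a list of dicts, best first, with "confidence" (0 to 1); they miss things now and then, are a little off and sometimes report something else, mostly with a low value. They report only what shows in the picture. A call takes as long as a camera call. They do not tell look-alikes from the thing itself.
- spotter.search_frame(target, camera): "bbox" ([centre column, centre row, width, height] in pixels, round what is visible of it).
- spotter.mark_of(target, camera): "centre" ([row, column] in pixels: a listed point, or the origin of a listed thing).
Readings, each from a call of its own:
- get_clock(): time.
- get_joints(): joint angles.
- get_dq(): joint speeds.
- get_effort(): joint torques, N m.
- get_tcp_pos(): TCP position.
- get_tool_rot(): TCP orientation.
- get_wrist_force(): force on the tool from outside, world axes, zero at the start.
- get_torque(): the same for the moment, N m.
- get_width(): finger opening in mm.
- get_gripper_force(): force on a finger pad.
Only numpy, scipy, OpenCV 4.12 (cv2) and the standard library are available. Lean on these libraries where they do the work, as an engineer would, in place of code of your own. Each camera call takes 0.05 s, during which the arm holds its last target. There are 200 camera calls.

## Task

Check whether the cross-shaped tile on the drying board is dry: rest the closed fingertips lightly on its middle for a moment, then lift them well clear, leaving the tile where it lies and the other three tiles untouched. Then press down the large round button of the bench timer to stop it and let it go; leave the small button and everything else on the bench alone. Nothing is to be gripped, lifted or shoved about.

Things in the scene. Friction and masses are not known exactly. Their poses are not given: they have to be found in the camera images.
- cross_tile: the tile to touch: plus-shaped off-white fired clay tile, 84 x 84 mm overall, arms 34 mm wide, 12 mm thick, about 90 g, lying loose and flat on the drying board in any of four places at any yaw. Origin: centre of its underside; its touch spot is the middle of its top, 12 mm above the origin. A force over 15 N spoils it. z is up.
- square_tile: leave alone: square off-white clay tile 60 x 60 x 12 mm on the board; origin at the centre of its underside
- round_tile: leave alone: round off-white clay tile, 66 mm diameter, 12 mm thick, on the board; origin at the centre of its underside
- hex_tile: leave alone: six-sided off-white clay tile, 62 mm across flats, 12 mm thick, on the board; origin at the centre of its underside
- ware_board: the drying board: wood, 250 (x) x 290 (y) x 16 mm, its top about 44 mm above the bench. It stands on four soft rubber feet: pressed, it sinks level by about 1 mm per 1.2 N, 12 mm at most, and comes back. Origin: centre of its underside. The four tiles lie in two rows of two, 124 mm apart along the board's x and 144 mm along its y (within 5 mm)
- stop_button_top (a point): the large round button, plain grey, 36 mm diameter, on the bench timer (a flat white box 90 x 150 x 30 mm, fixed to the bench). This point is the centre of its top face, which moves with it, 52 mm above the bench, 10 mm proud of the button's collar (52 mm diameter)
- stop_button (a joint): travel of the large button, straight down: 0 is up, 0.006 m fully down; a spring pushes it back up. It begins to move at 1.5 N and is fully down at 5 N; count it as pressed from 0.004
- mode_button_top (a point): the small round button of the timer, plain grey, 18 mm diameter, 80 mm from the large one; leave alone. Centre of its top face, 52 mm above the bench
- mode_button (a joint): travel of the small button, 0 up, 0.006 m down; must stay up
- sample_jar: leave alone: small glass jar with white cap, 28 mm diameter, 45 mm tall, standing loose in the middle of the drying board; origin at the centre of its underside
- paint_tin: leave alone: round tin, 56 mm diameter, 50 mm tall; origin at the centre of its underside
- glaze_brush: leave alone: brush lying on the bench on the right; origin on its underside
Mind the look-alikes: they are no part of the job. Leave any blue or yellow look-alike of the cross_tile alone. Leave any pink look-alike of the part that bears stop_button_top alone.

How it is judged:
By the outcome, as a careful person would: the job done as asked, in the order asked, and still so for the second after the job is handed in, with the robot touching nothing.
It also fails if it takes over 40 s, if anything falls off the work surface, if the arm or the gripper's body presses on something with over 40 N, if the wrist force passes 120 N, or if a joint passes its speed limit or range.

## Working session

There is one attempt and no reset: what is moved stays moved. The work goes in short steps, each a Python script; the robot and the scene stay as the last script left them, time stands still between calls to the robot, and variables do not carry over. Pictures are saved under pics/ and viewed, at most 10 in all, crops included, and the job is handed in when it is done.

```bash
mkdir -p pics; cat > h.py <<'E'
import numpy as np, cv2
from workcell import *
def pix(cam,row,col,z,info=None):
    i=info or vision.camera_info(cam); K=np.array(i["mtx"]);T=np.array(i["cam_to_world"])
    d=T[:3,:3]@np.linalg.solve(K,[col,row,1]); o=T[:3,3]
    return o+d*(z-o[2])/d[2]
def save(im,n): cv2.imwrite(f"pics/{n}.png",cv2.cvtColor(im,cv2.COLOR_RGB2BGR))
E
python3 - <<'E'
from h import *
a=vision.read_camera("scene")
for t,z in [("cross_tile",44),("stop_button_top",52),("mode_button_top",52),("ware_board",28),("sample_jar",44),("square_tile",44),("round_tile",44),("hex_tile",44),("paint_tin",0),("glaze_brush",0)]:
    for r in spotter.mark_of(t,"scene")[:3]:
        print(t,np.round(r["centre"]),round(r["confidence"],2),pix("scene",*r["centre"],z).round())
b=vision.read_camera("wrist"); save(a,"scene");save(b,"wrist")
print(get_tool_rot(),get_clock())
E
```

```text
cross_tile [246. 352.] 0.82 [521. 175.  44.]
cross_tile [227. 434.] 0.82 [360. 318.  44.]
cross_tile [284. 440.] 0.78 [534. 386.  44.]
stop_button_top [184. 222.] 0.54 [ 492. -226.   52.]
stop_button_top [151. 274.] 0.4 [ 279. -190.   52.]
ware_board [249. 313.] 0.86 [563.  94.  28.]
sample_jar [244. 312.] 0.53 [566.  91.  44.]
square_tile [268. 316.] 0.73 [630. 135.  44.]
square_tile [246. 354.] 0.41 [522. 178.  44.]
square_tile [248. 163.] 0.4 [ 757. -201.   44.]
round_tile [239. 270.] 0.64 [602.  -4.  44.]
hex_tile [217. 314.] 0.76 [477.  49.  44.]
paint_tin [247. 164.] 0.88 [ 722. -239.   -0.]
glaze_brush [177. 138.] 0.65 [ 537. -505.    0.]
[ 3.14157279e+00  6.50467096e-06 -1.57079742e+00] 0.6
```

View pics/scene.png

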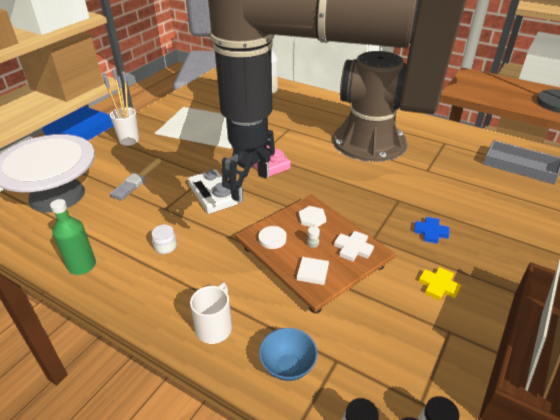

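View pics/wrist.png

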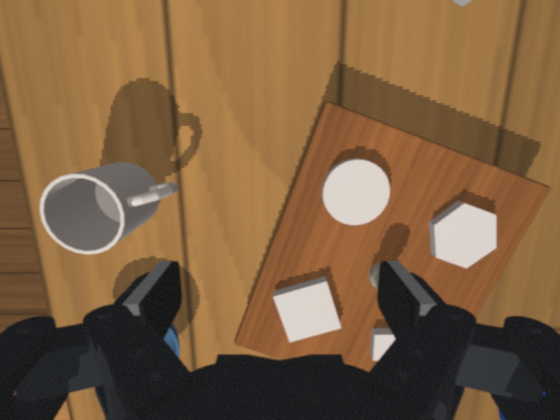

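The white cross sits at (row 246, col 353). Its look-alikes are blue at (230,432) and yellow at (283,440), and the other white tiles are square (270,313), round (237,272) and hex (216,313). The large timer button is near (188,222), partly behind the gripper, and the pink look-alike is at (163,273). I choose the white cross on the board and the grey button on the white box, and check both in one crop.

```bash
python3 - <<'E'
from h import *
a=cv2.imread("pics/scene.png")[150:300,180:400]
cv2.imwrite("pics/crop.png",cv2.resize(a,None,fx=3.6,fy=3.6,interpolation=cv2.INTER_CUBIC))
T=np.array(vision.camera_info("wrist")["cam_to_world"]);print(T.round(2),vision.camera_info("wrist")["mtx"])
for p in ([521,150,300],[492,-226,300]):
  for yaw in (-1.57,0,1.57,3.14):
    q=solve_ik(p,[np.pi,0,yaw]);print(p,yaw,None if q is None else np.round(q,2))
E
```

```text
[[-1.0000e+00  0.0000e+00  0.0000e+00  6.7433e+02]
 [ 0.0000e+00  9.7000e-01  2.6000e-01 -6.6660e+01]
 [-0.0000e+00  2.6000e-01 -9.7000e-01  3.7535e+02]
 [ 0.0000e+00  0.0000e+00  0.0000e+00  1.0000e+00]] [[328.3364044    0.         279.09684831]
 [  0.         328.3364044  211.53930232]
 [  0.           0.           1.        ]]
[521, 150, 300] -1.57 [ 0.64  0.11 -0.2   0.   -1.26 -0.64]
[521, 150, 300] 0 [ 0.64  0.11 -0.2   0.   -1.26  0.93]
[521, 150, 300] 1.57 [ 0.64  0.11 -0.2   0.   -1.26  2.5 ]
[521, 150, 300] 3.14 [ 0.64  0.11 -0.2  -0.   -1.26 -2.21]
[492, -226, 300] -1.57 [-0.07  0.11 -0.2   0.   -1.26  0.07]
[492, -226, 300] 0 [-0.07  0.11 -0.2   0.   -1.26  1.64]
[492, -226, 300] 1.57 None
[492, -226, 300] 3.14 [-0.07  0.11 -0.2  -0.   -1.26 -1.5 ]
```

View pics/crop.png

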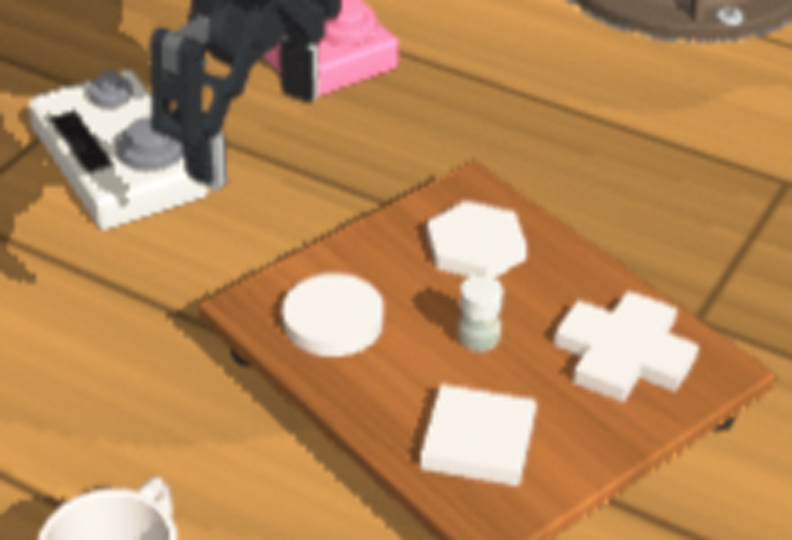

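The crop shows the white plus at crop (625,345) and the large grey button at crop (150,145), which is (190,222) in the full picture. The small button is farther off, at crop (108,90). Next I close the jaws and take a closer look over the cross.

```bash
python3 - <<'E'
from h import *
jaws.gripper_to(0,20)
ctrl.reach([521,165,290],[np.pi,0,-np.pi/2])
i=vision.camera_info("wrist"); a=vision.read_camera("wrist"); save(a,"w2")
for t,z in (("cross_tile",44),("sample_jar",44)):
  for r in spotter.mark_of(t,"wrist")[:3]: print(t,r,pix("wrist",*r["centre"],z,i).round(1))
# white-blob contours at tile top
m=((a.min(2)>150)).astype(np.uint8)
for c in cv2.findContours(m,cv2.RETR_EXTERNAL,cv2.CHAIN_APPROX_NONE)[0]:
  A=cv2.contourArea(c)
  if A>400:
    M=cv2.moments(c);r,cc=M["m01"]/M["m00"],M["m10"]/M["m00"]
    print(A,round(r),round(cc),cv2.boundingRect(c),pix("wrist",r,cc,56,i).round(1))
print(get_clock(),get_width(),get_tcp_pos())
E
```

```text
cross_tile {'centre': [280.2, 420.7], 'confidence': 0.58} [345.4 286.7  44. ]
cross_tile {'centre': [156.7, 169.7], 'confidence': 0.21} [643.7 134.8  44. ]
sample_jar {'centre': [113.8, 237.1], 'confidence': 0.56} [566.6  88.7  44. ]
3499.5 196 275 (237, 159, 76, 74) [526.1 176.7  56. ]
3051.0 156 166 (130, 121, 72, 70) [644.1 132.6  56. ]
587.5 115 233 (220, 101, 28, 29) [569.1  90.3  56. ]
3476.5 68 316 (283, 31, 66, 75) [484.   44.7  56. ]
3173.0 25 200 (166, 0, 68, 58) [598.7   5.4  56. ]
2.4333 -0.1834035975232495 [521.73784016 164.1528791  289.31801875]
```

View pics/w2.png

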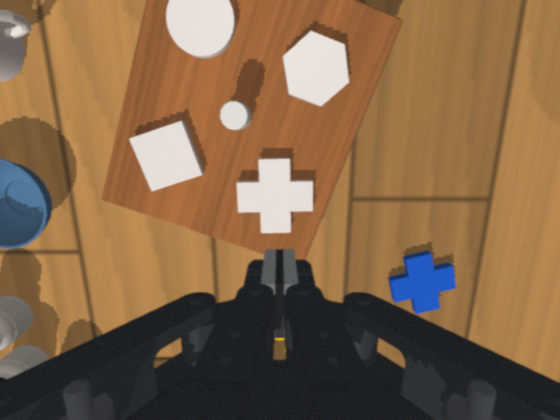

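The wrist view shows the white cross at (row 196, col 275), with an apparent width of about 83 mm, which matches. The blue cross is off to the right at (281,421). Next comes a guarded touch.

```bash
cat >> h.py <<'E'
def fz(n=4):
    v=[]
    for _ in range(n): v.append(np.array(get_wrist_force())[2]); ctrl.hold(0.02)
    return float(np.mean(v))
E
python3 - <<'E'
from h import *
x,y=526,176.5; d=[np.pi,0,-np.pi/2]
ctrl.servo_line([x,y,140],d,200); ctrl.servo_line([x,y,84],d,80); ctrl.hold(0.3)
b=fz(); print("base",b,get_tcp_pos(),get_clock()); z=84; f=0
while z>66:
    z-=0.7; ctrl.servo_line([x,y,z],d,15); f=fz(2)-b
    if f>1.5: break
print("contact",z,f,get_tcp_pos())
for _ in range(6): ctrl.hold(0.1); print(round(fz(2)-b,2),end=" ")
ctrl.servo_line([x,y,100],d,60); ctrl.servo_line([x,y,260],d,200)
print(get_clock(),get_tcp_pos())
i=vision.camera_info("wrist"); a=vision.read_camera("wrist"); m=(a.min(2)>150).astype(np.uint8)
for c in cv2.findContours(m,cv2.RETR_EXTERNAL,cv2.CHAIN_APPROX_NONE)[0]:
  M=cv2.moments(c)
  if M["m00"]>2000: r,cc=M["m01"]/M["m00"],M["m10"]/M["m00"];print(round(r),round(cc),pix("wrist",r,cc,56,i).round(1))
ctrl.reach([492,-215,290],d)
i=vision.camera_info("wrist"); a=vision.read_camera("wrist"); save(a,"w3")
for t in ("stop_button_top","mode_button_top"):
  for r in spotter.mark_of(t,"wrist")[:3]: print(t,r,pix("wrist",*r["centre"],52,i).round(1))
print(get_clock())
E
```

```text
base 0.3368195125018654 [526.08478467 176.55981457  84.25478983] 4.55
contact 72.79999999999995 1.9352934490209714 [526.03338199 176.51924683  72.86456484]
2.08 1.5 1.76 1.48 1.77 1.86 11.4333 [525.2930208  176.21959213 258.54547646]
191 277 [526.2 176.5  56. ]
147 157 [644.1 132.4  56. ]
49 323 [484.   44.7  56. ]
15 196 [598.5  16.9  56. ]
stop_button_top {'centre': [209.3, 463.4], 'confidence': 0.87} [ 281.1 -185.6   52. ]
stop_button_top {'centre': [172.7, 271.0], 'confidence': 0.72} [ 500.8 -227.5   52. ]
mode_button_top {'centre': [109.7, 309.5], 'confidence': 0.76} [ 459.7 -294.4   52. ]
mode_button_top {'centre': [142.6, 512.9], 'confidence': 0.51} [ 238.4 -260.3   52. ]
mode_button_top {'centre': [172.4, 272.5], 'confidence': 0.29} [ 499.2 -227.8   52. ]
13.1
```

View pics/w3.png

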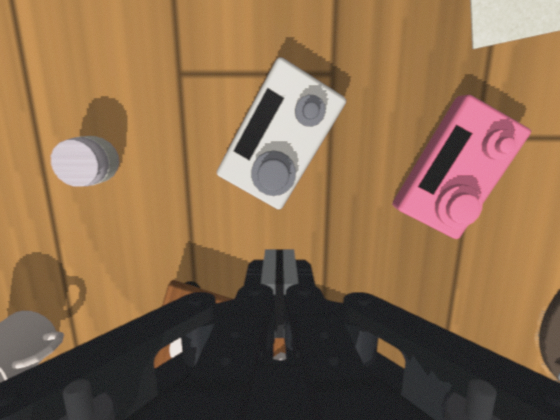

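The tile has not moved (526.2, 176.5). On the white timer the large button is at (172,272), or (500,-227.5), 78.5 mm from the small one, which fits the stated 80 mm. The pink timer at (205,460) is the look-alike. Now I press the large button.

```bash
python3 - <<'E'
from h import *
x,y=500,-227.5; d=[np.pi,0,-np.pi/2]
ctrl.servo_line([x,y,140],d,200); ctrl.servo_line([x,y,80],d,80); ctrl.hold(0.3)
b=fz(); z=80; L=[]
while z>63.5:
    z-=0.8; ctrl.servo_line([x,y,z],d,15); f=fz(2)-b; L.append((round(z,1),round(get_tcp_pos()[2],1),round(f,1)))
    if f>6.5: break
print(L); ctrl.hold(0.3); print(fz()-b)
ctrl.servo_line([x,y,90],d,60); ctrl.servo_line([x,y,200],d,150); ctrl.hold(0.2)
print(get_clock(),get_wrist_force()); save(vision.read_camera("scene"),"end")
E
```

```text
[(79.2, np.float64(79.1), -0.6), (78.4, np.float64(78.3), -0.6), (77.6, np.float64(77.6), 0.1), (76.8, np.float64(76.8), -0.1), (76.0, np.float64(76.0), -0.4), (75.2, np.float64(75.2), -0.6), (74.4, np.float64(74.4), -0.1), (73.6, np.float64(73.6), 0.1), (72.8, np.float64(72.7), 0.3), (72.0, np.float64(72.0), -0.2), (71.2, np.float64(71.2), 0.0), (70.4, np.float64(70.5), 0.6), (69.6, np.float64(69.7), 1.9), (68.8, np.float64(68.9), 2.3), (68.0, np.float64(68.0), 2.8), (67.2, np.float64(67.3), 3.9), (66.4, np.float64(66.5), 3.3), (65.6, np.float64(65.7), 4.2), (64.8, np.float64(64.9), 4.7), (64.0, np.float64(64.7), 10.7)]
11.352181273308519
22.9667 [-0.40288804 -0.05961331 -0.0032089 ]
```

View pics/end.png

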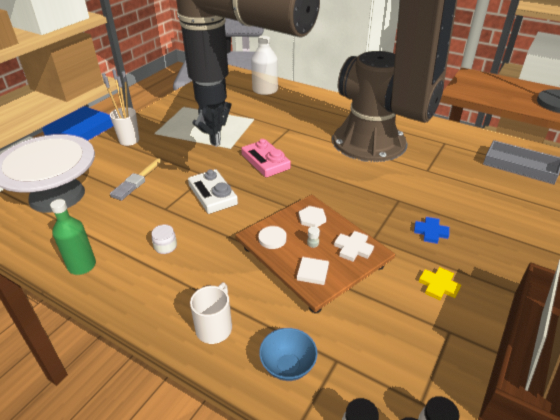

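The button went fully down (a stop at TCP z 64.7, after about 6 mm of travel) and was released. The picture shows the tiles, jar and timer where they were, with the arm clear.

```bash
python3 -c "
from h import *
print(ticket.finish_job())"
```

```text
the job is handed in; nothing more can be done
None
```

I rested the fingertips on the middle of the cross tile at about 2 N and lifted clear without moving it, then pressed the large timer button fully down, released it, and handed the job in about 23 s in, with the arm clear of everything.

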